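# Free a locked battery drawer through the release slot

## Task

The battery drawer in the side of the data logger is latched. Take the release rod from its fork stand and push it straight in through the narrow slot in the sloped panel until the hidden tab gives and the drawer springs ajar; then hang the rod back upright in the fork with its collar resting on it, and pull the drawer out to its stop by its tab. Leave the pen and the loose battery where they lie.

Things in the scene. Friction and masses are not known exactly. Their poses are not given: they have to be found in the camera images.
- logger: White data logger fixed to the worktop, mm: 125 deep (x), 150 wide (y), 91 high at the back. Origin: centre of its underside; z up, front at -x. Front wall 45 high; above it the panel slopes back, rising 30 deg from level over 80 of depth, then a level top. Window and keys on the +y half, release slot on the -y half.
- slot (a point): Middle of the release slot's mouth on the sloped panel's outer face (logger x -20, y -25, z 69.5 mm). z = panel's outward normal, 30 deg from vertical, leaning to the logger's front (-x); x up the slope, y = logger's y. Slot 24 mm long (y), 11 mm wide (x), panel 4 mm thick, flat black bezel round it.
- release_tab (a joint): Hidden spring tab behind the slot, in m: 0 at rest, 0.009 pressed to its stop. A flat plate 16 x 30 mm (slot x, y), centred 20 mm below the slot's mouth and square to it; it slides only along the slot's -z. About 2 N starts it, 5 N reaches the stop; some 6 mm of travel frees the drawer, so the rod's tip must go about 27 to 29 mm below the mouth.
- drawer (a joint): Battery drawer, in m: 0 latched shut, 0.050 fully out at its stop; slides along the logger's +y. When the tab is pressed with the rod, a spring pushes the drawer ajar, to about 0.02 within 1 s. From there it is pulled with a few N (friction and damping; up to 0.1 m/s) and stays where it is left.
- drawer_grip (a point): Middle of the drawer's black pull tab on the logger's +y side; moves with the drawer, axes as the logger's. Tab 14 mm thick (x), 42 long (y: 21 inward, 21 outward of this point, with a 20 wide, 6 thick lip at the outer end), 20 to 46 mm above the worktop; this point is at 33 mm. It is 25 mm from the logger's side wall when shut, about 45 when ajar. Pinch along x from above.
- release_rod: Loose 60 g release rod: steel pin 6 mm thick, 70 long with a round tip, under a round steel collar (24 across, 4 thick), a black square grip above (16 x 16 mm, sides along its x and y, from 4 to 44 mm above the collar's underside). Origin: centre of the collar's underside; z up the grip, pin to -z. It hangs upright, collar lying on the fork.
- rod_tip (a point): The tip of the pin, 70 mm below the collar's underside on the rod's axis; axes as the rod's.
- fork_stand: Stand fixed to the worktop, mm: dark base 75 (x) x 64 (y) x 8, aluminium post at the back (front face at x 23), level two-tined fork with its upper face 85 high. Tines 12 wide with a 12 wide gap between, open to the front (-x), from x -22 to the gap's closed end at x 19. Origin: centre between the tines at the base's underside, z up.
- fork_seat (a point): Point on the fork's upper face in the middle of the gap, at stand x -3, y 0, z 85 mm: about where the rod's origin lies when it hangs in the fork. Axes as the stand's.
- pen: blue ball pen, 145 long, 12 wide, lying on the worktop; origin at the centre of its underside (mm). Bystander.
- battery: spare cylindrical cell, 50 long, 15 across, lying on the worktop; origin at the centre of its underside (mm). Bystander.
There are look-alikes about, which are no part of the job. What is shaped like the release_rod but orange is not meant.

How it is judged:
By the outcome, as a careful person would: the job done as asked, in the order asked, and still so for the second after the job is handed in, with the robot touching nothing.
It also fails if it takes over 61 s, if anything falls off the work surface, if the arm or the gripper's body presses on something with over 40 N, if the wrist force passes 120 N, or if a joint passes its speed limit or range.

## Robot

A 6-joint arm with a two-finger parallel gripper is mounted at the origin on a cart in front of the work surface, level with it; the furniture and walls round the work are solid. World frame = base frame: x ahead of the robot, y to its left, z up, the work surface at z = 0. Lengths are in m, angles in rad, forces in N, time in s.
With the tool pointing down it reaches from about 0.375 to 0.9 m from the base axis. Payload 3.1 kg.
Tool frame: the origin (TCP) lies on the centre line of the jaws, within the pads' length; the fingertips stand 25 mm ahead of it and the grasp point (between the pads) lies 6 mm ahead of it (manip.tip_extent is the distance from the TCP to the fingertips, in m); z points along the fingers, y is the line along which they close (so a half turn about z gives the same grasp; the last joint's range is limited). The gripper opens to 85 mm and grips with 20 to 120 N. Pads are 22 mm wide; open, the fingers measure 114 mm over their backs; the gripper's body (76 mm by 85 mm) begins 54 mm behind the grasp point. The pads swing forward as they close: fully open they stand 13 mm farther back than shut.
Start: joints at [-1.446, 0.527, 1.433, -0, 1.181, -0.178], TCP at [0.187, -0.596, 0.256] pointing down, gripper open.
Joint ranges: [-3.08, 3.08], [-0.75, 2.2], [0.22, 2.44], [-1.43, 4.57], [0, 2.65], [-2.85, 2.85]. Speed limits (rad/s): [2.79, 2.79, 3.14, 3.14, 3.14, 3.14].

## Interface

Orientations are given as a unit quaternion [x, y, z, w].
In Python, from station import readout, imaging, order, manip gives the robot as it stands.
- The arm moves only by the tool move_arm, never from a script. Its argument "rows" is a list of rows, each a list of 7 numbers: the turn, a rotation vector about the tool's x, y, z in degrees, then the shift along the tool's x, y, z in mm, then the closure, from 0 (fully open) to 1 (shut). A call has 1 to 12 rows; each row is the pose to reach, as a shift and turn from the pose commanded when the call began, along the tool's axes at that moment; what a row does not reach only later rows make up. A row lasts 1/12 s, in which the tool goes at most 41.7 mm and 7.16 degrees, less where a joint would pass 70% of its speed; a pose out of reach is approached as far as the arm can. A call with a gripper value outside its range is refused whole. The fingers move at their own pace and stop on an object; "squeeze" is the grip in N (left out, the last holds). Time passes only in rows, so rows that repeat a pose let the fingers close. It gives the time, the measured TCP pose, the force, the opening and the grip force at its end, in the units of the state.
- readout.sense(): the state, without advancing time (a new reading comes with each control period).
- imaging.snapshot(name): name is "side" or "top" or "wrist"; returns a dict with "img" (400x640x3 uint8, red, green, blue), "z_map" (400x640 float32, m along the optical axis (not along the pixel's ray), 0 where there is no reading), "fovy" (degrees; the focal length in pixels is half the picture's height over the tangent of half this angle, whatever the lens; pixels are square), "cx", "cy" (the principal point, pixels), "rvec" (rotation vector, rad) and "tvec" (3), from world to camera coordinates, as OpenCV has them. Camera axes: x right, y down, z forward; pixel columns grow to the right and rows downward; lengths in m; the calibration is good to about 2 mm. A picture is of the moment at which its call begins.
- order.sign_off(): hands the job in; it is judged then, once.
The state is a dict: "t": time; "q": joint angles; "qd": joint speeds; "tau": joint torques, N m; "tcp_pos": TCP position; "tool_rot": TCP orientation; "force": force on the tool from outside, world axes, zero at the start; "ft_torque": the same for the moment, N m; "finger_gap": opening from 0.0 (shut) to 1.0 (fully open); "gripper_force": force on a finger pad.
Only numpy, scipy, OpenCV 4.12 (cv2) and the standard library are available. Lean on these libraries where they do the work, as an engineer would, in place of code of your own. Each camera call takes 0.05 s, during which the arm holds its last target. There are 200 camera calls.

## Working session

There is one attempt and no reset: what is moved stays moved. The work goes in short steps, Python scripts to look and compute and a tool call to move; the robot and the scene stay as the last step left them, time stands still between calls to the robot, and variables do not carry over. Pictures are saved under pics/ and viewed, at most 10 in all, crops included, and the job is handed in when it is done.

Besides the shell and the picture viewer there is one more tool, called after "Emit:" as name(argument=value, ...), one argument or row to a line, values as JSON. move_arm: Moves the arm, as the interface text tells. Its arguments: {"type":"object","properties":{"rows":{"type":"array"},"squeeze":{"type":"number"}},"required":["rows"]}

```bash
mkdir -p pics; ls; cat > h.py <<'E'
import numpy as np, cv2
from scipy.spatial.transform import Rotation as R
from station import readout, imaging, order, manip
def snap(n,f=None):
    s=imaging.snapshot(n)
    if f: cv2.imwrite('pics/'+f,cv2.cvtColor(s['img'],cv2.COLOR_RGB2BGR))
    s['f']=200/np.tan(np.radians(s['fovy'])/2); s['R']=R.from_rotvec(np.ravel(s['rvec'])).as_matrix(); s['t']=np.ravel(s['tvec'])
    return s
def cloud(s):
    z=s['z_map']; v,u=np.indices(z.shape)
    c=np.stack([(u-s['cx'])*z/s['f'],(v-s['cy'])*z/s['f'],z],-1)
    p=(c-s['t'])@s['R']; p[z==0]=np.nan
    return p
E
python3 - <<'E'
from h import *
st=readout.sense(); print({k:np.round(v,3) for k,v in st.items()}, manip.tip_extent)
for n in ['side','top','wrist']:
    s=snap(n,n+'0.png'); np.savez(n+'0.npz',**s); print(n,s['fovy'],s['cx'],s['cy'],np.round(-s['R'].T@s['t'],3))
E
```

```text
pics
{'t': np.float64(0.0), 'q': array([-1.446,  0.528,  1.434, -0.   ,  1.181, -0.179]), 'qd': array([ 0.001,  0.   , -0.   , -0.   ,  0.001,  0.   ]), 'tau': array([-1.0000e-03, -4.4236e+01, -1.7803e+01, -0.0000e+00,  8.0000e-03,
        0.0000e+00]), 'tcp_pos': array([ 0.187, -0.596,  0.255]), 'tool_rot': array([ 0.988,  0.151,  0.   , -0.001]), 'force': array([ 0.782, -0.358, -0.284]), 'ft_torque': array([0.026, 0.018, 0.013]), 'gripper_force': np.float64(0.0), 'finger_gap': np.float64(1.001)} 0.025
side 46.001076428704735 327.2397481957662 201.01637255657468 [0.072 0.764 0.783]
top 49.9850365765661 322.19646574461774 198.67156126359362 [0.373 0.007 1.118]
wrist 66.97921828876311 319.0341595630561 201.4950384746342 [ 0.265 -0.572  0.373]
```

View pics/top0.png

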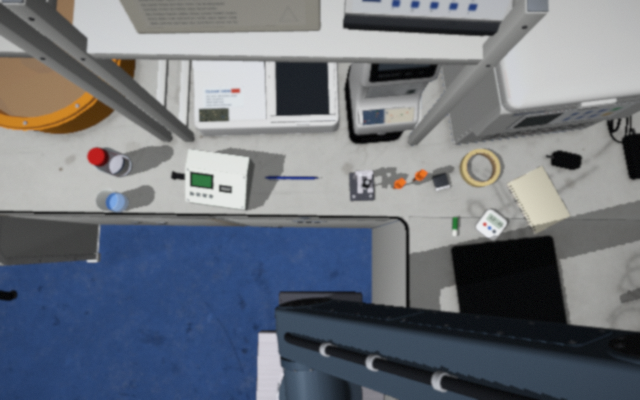

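View pics/side0.png

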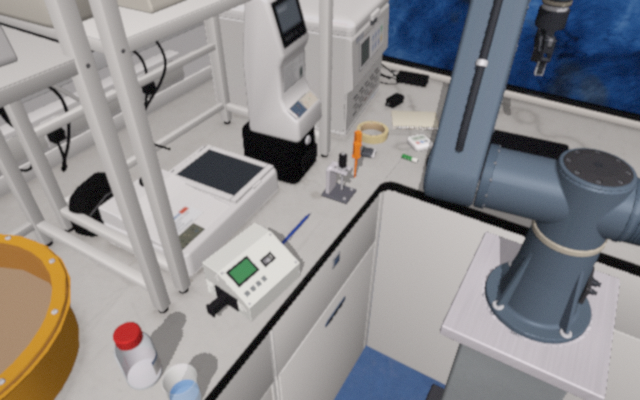

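The top picture shows the logger at about (218,180) with its tab to the left at (178,176), the fork stand with the black-gripped rod at (362,185), and the pen at (292,178). The orange look-alike is at (410,180). A shelf runs above and behind. The side picture agrees: logger (250,270), fork and rod (342,175).

```bash
python3 - <<'E'
from h import *
for n in ['top','side']:
    s=dict(np.load(n+'0.npz')); p=cloud(s)
    boxes={'top':((150,255,140,215),(345,380,165,205)),'side':((200,305,220,320),(320,360,148,205))}[n]
    for b in boxes:
        q=p[b[2]:b[3],b[0]:b[1]].reshape(-1,3); q=q[np.isfinite(q).all(1)]
        c=np.nanmedian(q,0); print(n,b,'med',c.round(3))
        for lo,hi in ((-.01,.006),(.006,.02),(.02,.05),(.05,.08),(.08,.089),(.089,.1),(.1,.14)):
            k=q[(q[:,2]>lo)&(q[:,2]<hi)]
            if len(k)>8:
                r=cv2.minAreaRect(k[:,:2].astype(np.float32)*1000); print(' ',lo,hi,len(k),np.round(r[0],1),np.round(r[1],1),round(r[2],1),'zmed',k[:,2].mean().round(4),k[:,:2].min(0).round(3),k[:,:2].max(0).round(3))
s=dict(np.load('top0.npz'));p=cloud(s)
# shelf / tall things
for (u,v) in [(250,20),(250,55),(420,15),(260,100),(390,95),(140,100),(440,100),(178,176),(362,182),(410,180),(300,178),(456,226)]: print((u,v),p[v,u].round(3))
E
```

```text
top (150, 255, 140, 215) med [0.536 0.301 0.003]
  -0.01 0.006 4216 [545.5 317.9] [198.6 279.5] 1.0 zmed 0.0002 [0.445 0.176] [0.647 0.459]
  0.006 0.02 98 [544.4 312.5] [190.7 270.8] 2.6 zmed 0.012 [0.445 0.177] [0.636 0.45 ]
  0.02 0.05 475 [552.6 305.6] [246.1 160.7] 83.0 zmed 0.042 [0.458 0.179] [0.637 0.419]
  0.05 0.08 1332 [527.  264.5] [163.7 120. ] 86.1 zmed 0.065 [0.462 0.179] [0.581 0.345]
  0.08 0.089 563 [553.7 257.9] [151.2  76.3] 82.9 zmed 0.0852 [0.511 0.18 ] [0.597 0.333]
  0.089 0.1 1151 [562.4 256.9] [150.4  58.5] 83.1 zmed 0.0917 [0.532 0.179] [0.599 0.334]
top (345, 380, 165, 205) med [ 0.523 -0.099  0.006]
  -0.01 0.006 692 [ 531.3 -104.9] [104.9  91.1] 0.7 zmed 0.001 [ 0.478 -0.15 ] [ 0.584 -0.059]
  0.006 0.02 358 [ 527.8 -107.1] [80.9 98.9] 84.4 zmed 0.0093 [ 0.479 -0.143] [ 0.579 -0.062]
  0.02 0.05 13 [544.8 -94.8] [32.2  6.4] 80.9 zmed 0.036 [ 0.544 -0.111] [ 0.55  -0.079]
  0.05 0.08 13 [ 545.2 -100.3] [42.2  4.2] 87.9 zmed 0.0615 [ 0.544 -0.121] [ 0.548 -0.079]
  0.08 0.089 229 [ 527.7 -101.9] [55.  44.1] 1.6 zmed 0.0855 [ 0.5   -0.123] [ 0.556 -0.079]
 
[... 1171 characters left out ...]
.0657 [ 0.501 -0.185] [ 0.552 -0.074]
  0.08 0.089 178 [ 526.9 -131.4] [ 55.3 108.9] 3.4 zmed 0.0841 [ 0.497 -0.187] [ 0.553 -0.076]
  0.089 0.1 55 [ 518.6 -136.6] [19.2 97.8] 1.7 zmed 0.095 [ 0.508 -0.186] [ 0.53  -0.088]
  0.1 0.14 100 [ 515.7 -133.3] [92.7 22. ] 86.6 zmed 0.1165 [ 0.506 -0.18 ] [ 0.529 -0.087]
(250, 20) [0.671 0.104 0.569]
(250, 55) [0.638 0.108 0.534]
(420, 15) [ 0.664 -0.117  0.603]
(260, 100) [0.73  0.16  0.074]
(390, 95) [ 0.68  -0.135  0.264]
(140, 100) [0.635 0.343 0.341]
(440, 100) [ 0.651 -0.221  0.322]
(178, 176) [0.539 0.364 0.047]
(362, 182) [ 0.525 -0.096  0.088]
(410, 180) [ 0.545 -0.231  0.   ]
(300, 178) [0.544 0.058 0.008]
(456, 226) [ 0.424 -0.345  0.018]
```

```bash
python3 - <<'E'
import cv2,numpy as np
a=cv2.imread('pics/top0.png');b=cv2.imread('pics/side0.png')
r=lambda i,x0,x1,y0,y1:cv2.resize(i[y0:y1,x0:x1],(400,300),interpolation=cv2.INTER_CUBIC)
cv2.imwrite('pics/crop0.png',np.vstack([np.hstack([r(a,160,260,140,215),r(a,330,410,155,215)]),np.hstack([r(b,195,315,220,310),r(b,300,380,145,205)])]))
E
```

```text
(no output)
```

View pics/crop0.png

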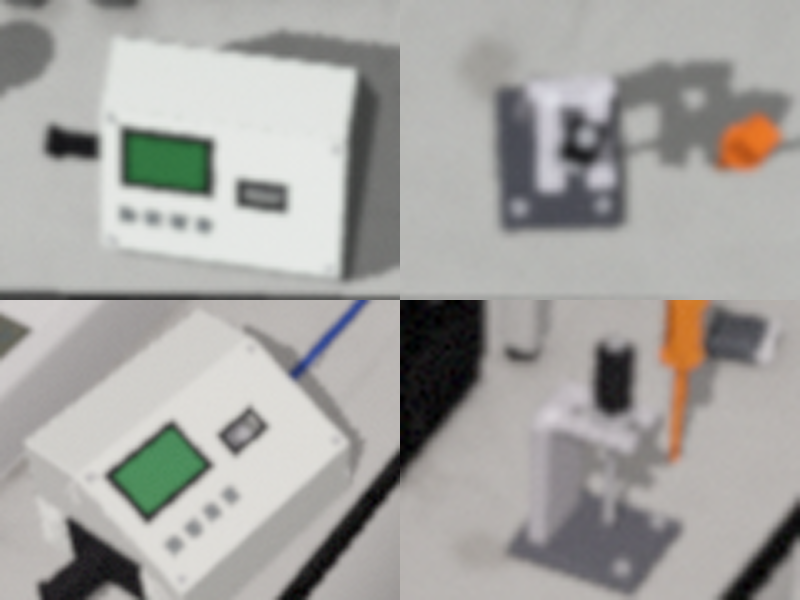

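The crops show the slot bezel at top-picture pixel (225,188), on the logger's -y half. The drawer tab is at (175,176), and the fork's gap holds the black rod. Logger yaw comes out near -7°, fork near (0.52,-0.10). Next I move to a wrist view over both.

Emit:
move_arm(
  rows=[
    [0,0,-72.7,420,-430,0,0],
    [0,0,-72.7,420,-430,0,0],
    [0,0,-72.7,420,-430,0,0],
    [0,0,-72.7,420,-430,0,0],
    [0,0,-72.7,420,-430,0,0],
    [0,0,-72.7,420,-430,0,0],
    [0,0,-72.7,420,-430,0,0],
    [0,0,-72.7,420,-430,0,0],
    [0,0,-72.7,420,-430,0,0],
    [0,0,-72.7,420,-430,0,0],
    [0,0,-72.7,420,-430,0,0],
    [0,0,-72.7,420,-430,0,0],
  ],
)

```text
t: 1.15
tcp_pos: [0.4137, -0.1486, 0.2564]
tool_rot: [0.706, 0.708, 0.0, 0.0]
force: [1.2, -0.0, -0.2]
finger_gap: 1.0
gripper_force: 0.0
```

```bash
python3 - <<'E'
from h import *
s=snap('wrist','w1.png'); np.savez('w1.npz',**s); print(readout.sense()['tcp_pos'],-s['R'].T@s['t']); print(s['R'].round(3))
E
```

```text
[ 0.41561335 -0.14153111  0.25630445] [ 0.41447099 -0.06835551  0.37396046]
[[ 1.     0.002 -0.001]
 [ 0.002 -0.95   0.313]
 [-0.    -0.313 -0.95 ]]
```

View pics/w1.png

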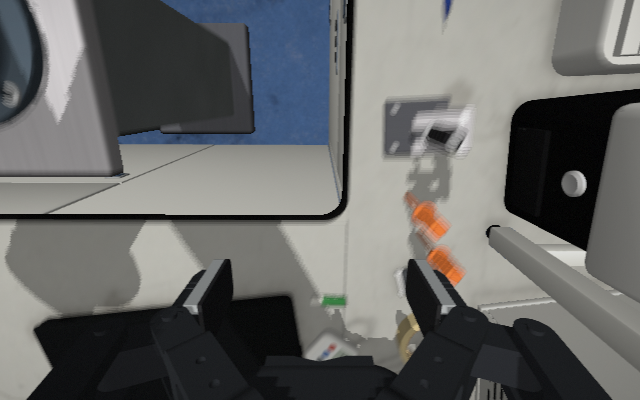

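The picture is blurred because the arm was still moving. It shows the fork and rod at about (430,130) and orange look-alikes at (430,220) and (445,268). I'll move closer, let it settle and measure.

Emit:
move_arm(
  rows=[
    [0,0,0,-50,90,0,0],
    [0,0,0,-50,90,0,0],
    [0,0,0,-50,90,0,0],
    [0,0,0,-50,90,0,0],
    [0,0,0,-50,90,0,0],
    [0,0,0,-50,90,0,0],
  ],
)

```text
t: 1.7
tcp_pos: [0.5022, -0.1998, 0.2556]
tool_rot: [0.707, 0.708, -0.0, -0.001]
force: [-0.3, 0.7, 0.0]
finger_gap: 0.999
gripper_force: 0.0
```

```bash
python3 - <<'E'
from h import *
s=snap('wrist','w2.png'); np.savez('w2.npz',**s); print(readout.sense()['tcp_pos'],-s['R'].T@s['t']); print(s['R'].round(3))
p=cloud(s); q=p.reshape(-1,3); q=q[np.isfinite(q).all(1)]
q=q[(q[:,0]>.46)&(q[:,0]<.58)&(q[:,1]>-.16)&(q[:,1]<-.04)]
for lo,hi in ((-.01,.004),(.004,.012),(.078,.0868),(.0868,.095),(.095,.122),(.124,.14)):
    k=q[(q[:,2]>lo)&(q[:,2]<hi)]
    if len(k)>8:
        r=cv2.minAreaRect(k[:,:2].astype(np.float32)*1000); print(' ',lo,hi,len(k),np.round(r[0],1),np.round(r[1],1),round(r[2],1),'zmed',k[:,2].mean().round(4),k[:,:2].min(0).round(3),k[:,:2].max(0).round(3))
E
```

```text
[ 0.50192893 -0.19965572  0.25580846] [ 0.50322255 -0.11974351  0.37336538]
[[ 1.     0.001 -0.003]
 [ 0.002 -0.95   0.312]
 [-0.003 -0.312 -0.95 ]]
  -0.01 0.004 7406 [ 520. -100.] [120. 120.] 0.0 zmed 0.0 [ 0.46 -0.16] [ 0.58 -0.04]
  0.004 0.012 1624 [ 526.3 -100.3] [73.8 64.2] 2.9 zmed 0.0079 [ 0.488 -0.134] [ 0.565 -0.067]
  0.078 0.0868 1817 [ 528.4 -100.5] [54.9 43.6] 2.8 zmed 0.0848 [ 0.5   -0.121] [ 0.557 -0.078]
  0.0868 0.095 143 [ 531.2 -100.4] [45.9 32. ] 3.0 zmed 0.0888 [ 0.508 -0.117] [ 0.555 -0.083]
  0.095 0.122 56 [ 515.1 -104.1] [11.5 22.8] 26.0 zmed 0.1122 [ 0.51  -0.112] [ 0.525 -0.091]
  0.124 0.14 477 [ 519.9 -101.5] [16.  15.9] 68.5 zmed 0.1292 [ 0.511 -0.111] [ 0.529 -0.092]
```

View pics/w2.png

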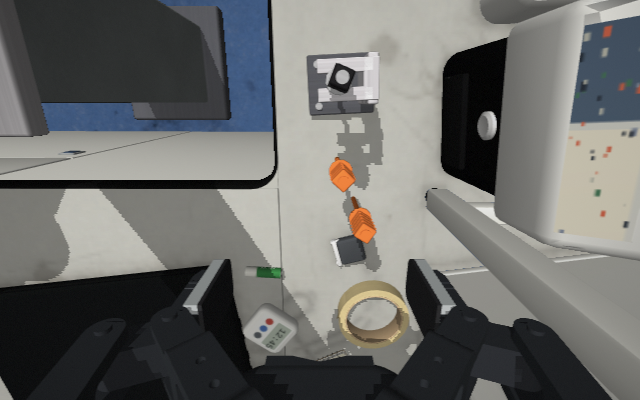

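The picture shows the fork base at (343,83), the rod's grip top at (342,77), turned about 21° from the fork, and the orange rods at (342,172) and (362,222). The wrist and top views agree: grip top at (0.520,-0.1015,0.129). I'll go down over the grip with a 21.5° turn.

Emit:
move_arm(
  rows=[
    [0,0,21.5,98,18,60,0],
    [0,0,21.5,98,18,60,0],
    [0,0,21.5,98,18,60,0],
    [0,0,21.5,98,18,60,0],
    [0,0,21.5,98,18,80,0],
    [0,0,21.5,98,18,110,0],
    [0,0,21.5,98,18,138,0],
    [0,0,21.5,98,18,138,0],
    [0,0,21.5,98,18,138,0],
  ],
  squeeze=60,
)

```text
t: 2.5
tcp_pos: [0.5197, -0.1022, 0.1178]
tool_rot: [0.826, 0.564, -0.001, -0.002]
force: [0.2, 0.6, 0.4]
finger_gap: 1.0
gripper_force: 0.0
```

Emit:
move_arm(
  rows=[
    [0,0,0,0,0,0,1],
    [0,0,0,0,0,0,1],
    [0,0,0,0,0,0,1],
    [0,0,0,0,0,0,1],
    [0,0,0,0,0,0,1],
    [0,0,0,0,0,0,1],
    [0,0,0,0,0,0,1],
    [0,0,0,0,0,0,1],
  ],
  squeeze=60,
)

```text
t: 3.17
tcp_pos: [0.5213, -0.1023, 0.1191]
tool_rot: [0.826, 0.564, 0.0, 0.0]
force: [-1.7, 0.7, 5.7]
finger_gap: 0.18
gripper_force: 58.4
```

Emit:
move_arm(
  rows=[
    [0,0,0,0,0,-15,1],
    [0,0,0,0,0,-45,1],
    [0,0,0,0,0,-85,1],
    [0,0,0,0,0,-120,1],
    [0,0,-2,30,-17,-141,1],
    [0,0,-4,65,-36,-141,1],
    [0,0,-6,101,-56,-141,1],
    [0,0,-8,137,-76,-141,1],
    [0,0,-10,173,-96,-141,1],
    [0,0,-12,210,-116,-141,1],
    [0,0,-14,246,-136,-141,1],
    [0,0,-14.5,275,-151,-141,1],
  ],
)

```text
t: 4.17
tcp_pos: [0.4796, 0.2116, 0.2592]
tool_rot: [0.747, 0.664, -0.0, -0.0]
force: [1.0, -0.7, -0.8]
finger_gap: 0.176
gripper_force: 58.4
```

Emit:
move_arm(
  rows=[
    [0,0,0,10,0,0,1],
    [0,0,0,10,0,0,1],
    [0,0,0,10,0,0,1],
    [0,0,0,10,0,0,1],
  ],
)

```text
t: 4.5
tcp_pos: [0.4823, 0.2175, 0.2591]
tool_rot: [0.749, 0.663, -0.001, 0.0]
force: [0.6, -0.9, -1.8]
finger_gap: 0.173
gripper_force: 58.4
```

```bash
python3 - <<'E'
from h import *
s=snap('wrist','w3.png'); np.savez('w3.npz',**s); st=readout.sense();print(st['tcp_pos'],st['tool_rot'],-s['R'].T@s['t'])
def rect(k): 
    r=cv2.minAreaRect(k[:,:2].astype(np.float32)*1000); return len(k),np.round(r[0],1),np.round(r[1],1),round(r[2],1)
for nm in ('w3','top0','side0'):
    p=cloud(dict(np.load(nm+'.npz'))); q=p.reshape(-1,3); q=q[np.isfinite(q).all(1)]
    q=q[(q[:,0]>.44)&(q[:,0]<.605)&(q[:,1]>.16)&(q[:,1]<.36)]
    print(nm)
    for lo,hi in ((.086,.096),(.0895,.096),(.05,.096)):
        k=q[(q[:,2]>lo)&(q[:,2]<hi)]; print(lo,hi,rect(k),k[:,2].mean().round(4))
    # plane of slope
    k=q[(q[:,2]>.052)&(q[:,2]<.084)]
    for _ in range(4):
        c=k.mean(0); n=np.linalg.svd(k-c,full_matrices=False)[2][2]; n*=np.sign(n[2]); d=(k-c)@n; k=k[abs(d)<.003]
    print('slope n',n.round(3),'tilt',np.degrees(np.arccos(n[2])).round(1),'az',np.degrees(np.arctan2(-n[1],-n[0])).round(2),c.round(4), 'x at z45..91', 
      )
E
```

```text
[0.48236469 0.21724206 0.2591517 ] [ 7.48935500e-01  6.62642762e-01 -4.24616057e-04  8.12160021e-05] [0.49300546 0.29722243 0.37662037]
w3
0.086 0.096 (9920, array([562.9, 259.1]), array([149.8,  60.1]), 83.1) 0.0906
0.0895 0.096 (8433, array([566.7, 258.7]), array([149.6,  51.7]), 83.0) 0.0911
0.05 0.096 (19607, array([532.9, 264.6]), array([154.1, 122. ]), 83.6) 0.08
slope n [-0.506  0.054  0.861] tilt 30.6 az -6.08 [0.509  0.2711 0.0689] x at z45..91
top0
0.086 0.096 (1409, array([558.5, 257.4]), array([150.9,  66.8]), 82.9) 0.0909
0.0895 0.096 (1065, array([563.4, 256.8]), array([150.3,  56.5]), 83.1) 0.0919
0.05 0.096 (3037, array([531.1, 265.6]), array([161.6, 123.2]), 82.9) 0.0788
slope n [-0.45   0.034  0.893] tilt 26.8 az -4.26 [0.5032 0.265  0.0664] x at z45..91
side0
0.086 0.096 (1465, array([559. , 259.7]), array([151.8,  63.9]), 83.4) 0.0901
0.0895 0.096 (994, array([559.9, 259.9]), array([150.6,  61.6]), 83.6) 0.0909
0.05 0.096 (4112, array([530.6, 263. ]), array([153.9, 121.3]), 83.1) 0.0757
slope n [-0.389  0.071  0.918] tilt 23.3 az -10.36 [0.5012 0.2709 0.0648] x at z45..91
```

View pics/w3.png

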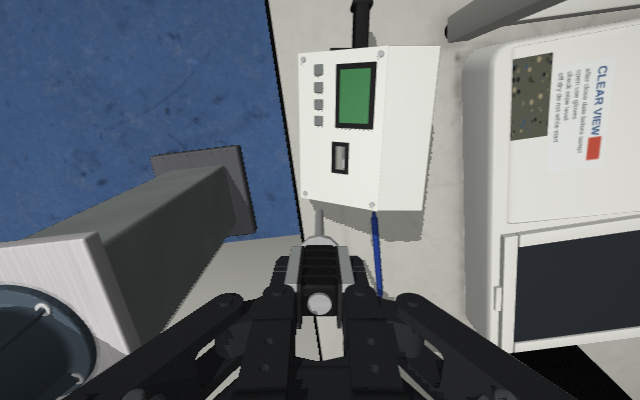

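The picture shows the slot bezel at about (341,158), the held rod's tip at (320,210), the tab at (361,20) and the pen at (378,250). Next I locate the slot and the tip numerically.

```bash
python3 - <<'E'
from h import *
s=dict(np.load('w3.npz')); p=cloud(s); g=cv2.cvtColor(s['img'],cv2.COLOR_RGB2GRAY)
T=np.array([0.48236469,0.21724206,0.2591517]); Rt=R.from_quat([.748936,.662643,-.000425,.0000812])
m=np.zeros_like(g); m[135:182,322:358]=(g[135:182,322:358]<90)*255
c=max(cv2.findContours(m,cv2.RETR_EXTERNAL,cv2.CHAIN_APPROX_NONE)[0],key=cv2.contourArea)
r=cv2.minAreaRect(c); print('bezel',r)
# intersect ray of centre with fitted plane from surrounding
w=p[125:195,312:368].reshape(-1,3); w=w[np.isfinite(w).all(1)]
for _ in range(4):
    cc=w.mean(0); n=np.linalg.svd(w-cc,full_matrices=False)[2][2]; n*=np.sign(n[2]); w=w[abs((w-cc)@n)<.002]
print('n',n.round(3),np.degrees(np.arccos(n[2])).round(2),np.degrees(np.arctan2(-n[1],-n[0])).round(2))
def ray(s,u,v): return s['R'].T@np.array([(u-s['cx'])/s['f'],(v-s['cy'])/s['f'],1]), -s['R'].T@s['t']
def hit(s,u,v):
    d,o=ray(s,u,v); return o+d*((cc-o)@n)/(d@n)
print('slot wrist',hit(s,*r[0]).round(4))
h=[]
for a in cv2.boxPoints(r): h.append(hit(s,*a))
print('bezel sides mm',np.linalg.norm(h[1]-h[0])*1e3,np.linalg.norm(h[2]-h[1])*1e3)
# other views
for nm,b in (('top0',(216,236,180,197)),('side0',(257,278,248,270))):
    t=dict(np.load(nm+'.npz')); g2=cv2.cvtColor(t['img'],cv2.COLOR_RGB2GRAY); m=np.zeros_like(g2)
    m[b[2]:b[3],b[0]:b[1]]=(g2[b[2]:b[3],b[0]:b[1]]<140)*255
    c2=max(cv2.findContours(m,cv2.RETR_EXTERNAL,cv2.CHAIN_APPROX_NONE)[0],key=cv2.contourArea); r2=cv2.minAreaRect(c2); print(nm,np.round(r2[0],1),np.round(r2[1],1),hit(t,*r2[0]).round(4))
# rod points in tool frame
k=p.reshape(-1,3); k=k[np.isfinite(k).all(1)]; l=Rt.inv().apply(k-T)*1e3
k=l[(abs(l[:,0])<25)&(abs(l[:,1])<20)&(l[:,2]>38)&(l[:,2]<125)]
for z in range(30,125,6):
    a=k[(k[:,2]>=z)&(k[:,2]<z+6)]
    if len(a): print(z,len(a),a.mean(0).round(1),a.max(0).round(1))
L=R.from_euler('z',-6.9,degrees=True)
# logger from slope top edge: centre of top rect
E
```

```text
bezel ((340.0, 157.5), (31.0, 16.0), 90.0)
n [-0.536  0.054  0.842] 32.61 -5.73
slot wrist [0.5072 0.2406 0.0691]
bezel sides mm 18.37463564469819 31.332038605802797
top0 [225.  188.6] [12.6  6.4] [0.5058 0.2398 0.0682]
side0 [267.2 258.9] [ 8. 13.] [0.5065 0.2401 0.0687]
48 3 [ 3.   1.2 53.5] [ 3.1  2.5 53.8]
54 34 [ 2.6  0.8 57.3] [ 3.6  3.8 60. ]
60 33 [ 2.4  0.8 63. ] [ 3.4  3.8 65.9]
66 29 [ 2.6  0.9 68.9] [ 3.5  3.3 72. ]
72 27 [ 2.5  0.6 74.9] [ 3.5  3.3 78. ]
78 25 [ 2.6  1.  80.9] [ 3.7  3.4 83.6]
84 21 [ 2.6  0.8 86.8] [ 3.5  3.5 89.8]
90 23 [ 2.5  1.1 92.9] [ 3.6  3.6 95.7]
96 20 [ 2.4  0.8 98.7] [  3.3   3.6 101.5]
102 1 [  2.5  -0.2 103. ] [  2.5  -0.2 103. ]
```

Emit:
move_arm(
  rows=[
    [-6,0,0,5,-15,10,1],
    [-12,0,0,10,-30,25,1],
    [-18,0,0,16,-46,40,1],
    [-24,0,0,21,-46,55,1],
    [-30,0,0,26,-46,68,1],
    [-30,0,0,26,-46,75,1],
    [-30,0,0,26,-46,75,1],
    [-30,0,0,26,-46,75,1],
    [-30,0,0,26,-46,75,1],
  ],
)

```text
t: 5.3
tcp_pos: [0.4387, 0.2486, 0.1831]
tool_rot: [0.723, 0.641, 0.17, 0.193]
force: [0.3, -0.2, -1.0]
finger_gap: 0.178
gripper_force: 58.7
```

```bash
python3 - <<'E'
from h import *
s=snap('wrist','w4.png'); np.savez('w4.npz',**s); p=cloud(s); st=readout.sense(); T=st['tcp_pos']; Rt=R.from_quat(st['tool_rot'])
print(T,Rt.as_matrix().round(3),st['force'])
S=np.array([.507,.2404,.0693]); nz=R.from_euler('z',-6.9,degrees=True).apply([-.5,0,.866])
print('slot in tool mm',Rt.inv().apply(S-T)*1e3,'normal in tool',Rt.inv().apply(nz).round(3))
k=p.reshape(-1,3); k=k[np.isfinite(k).all(1)]; l=Rt.inv().apply(k-T)*1e3
k=l[(abs(l[:,0])<8)&(abs(l[:,1])<8)&(l[:,2]>50)&(l[:,2]<112)]
for z in (55,75,95): a=k[abs(k[:,2]-z)<5]; print(z,a.mean(0).round(1))
print(k[:,2].max())
g=cv2.cvtColor(s['img'],cv2.COLOR_RGB2GRAY)
c=s['img'][60:240,220:420]; cv2.imwrite('pics/w4c.png',cv2.cvtColor(cv2.resize(c,None,fx=3,fy=3),cv2.COLOR_RGB2BGR))
E
```

```text
[0.43949699 0.2486543  0.18376294] [[ 0.122  0.861  0.495]
 [ 0.993 -0.104 -0.062]
 [-0.002  0.499 -0.867]] [ 0.69253948  0.07823854 -0.69888553]
slot in tool mm [  0.2240325    1.88970286 133.12751039] normal in tool [-0.002 -0.002 -1.   ]
55 [ 2.2 -0.2 57.2]
75 [ 2.  -0.3 74.8]
95 [ 2.  -0.1 95.2]
103.04211964106935
```

View pics/w4c.png

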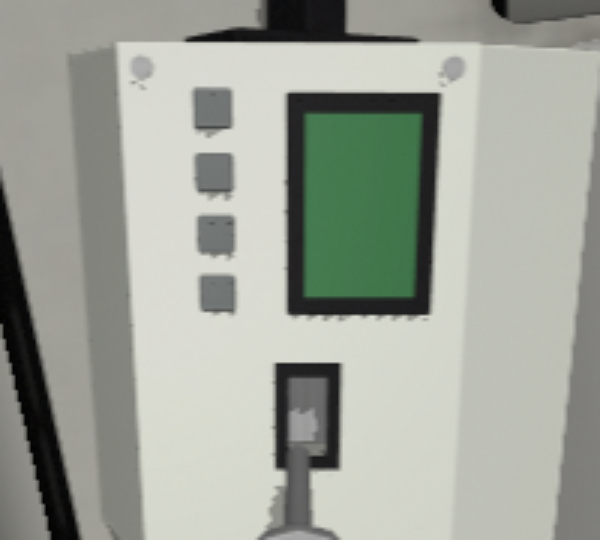

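The crop shows the bezel at (308,415) and the rod tip at (298,455), so the rod is about 2 mm to the tool's -y of the slot's middle. I'll shift it and enter partway.

Emit:
move_arm(
  rows=[
    [0,0,0,0.5,2.2,0,1],
    [0,0,0,0.5,2.2,10,1],
    [0,0,0,0.5,2.2,20,1],
    [0,0,0,0.5,2.2,26,1],
    [0,0,0,0.5,2.2,32,1],
    [0,0,0,0.5,2.2,38,1],
    [0,0,0,0.5,2.2,44,1],
    [0,0,0,0.5,2.2,44,1],
    [0,0,0,0.5,2.2,44,1],
  ],
)

```text
t: 6.1
tcp_pos: [0.4645, 0.2472, 0.1478]
tool_rot: [0.723, 0.64, 0.172, 0.194]
force: [-0.0, 1.3, -1.3]
finger_gap: 0.178
gripper_force: 58.8
```

Emit:
move_arm(
  rows=[
    [0,0,0,0,0,3,1],
    [0,0,0,0,0,6,1],
    [0,0,0,0,0,9,1],
    [0,0,0,0,0,11,1],
    [0,0,0,0,0,12.5,1],
    [0,0,0,0,0,13.5,1],
    [0,0,0,0,0,13.5,1],
    [0,0,0,0,0,13.5,1],
    [0,0,0,0,0,13.5,1],
  ],
)

```text
t: 6.85
tcp_pos: [0.4706, 0.2469, 0.136]
tool_rot: [0.723, 0.641, 0.172, 0.194]
force: [0.6, -1.4, 4.2]
finger_gap: 0.179
gripper_force: 59.3
```

```bash
cat > dr.py <<'E'
from h import *
# drawer lip extent along logger +y, compared with the start picture
def ext(s):
    q=cloud(s).reshape(-1,3); q=q[np.isfinite(q).all(1)]
    l=R.from_euler('z',6.9,degrees=True).apply(q-np.array([.530,.262,0]))*1e3
    k=l[(abs(l[:,0])<45)&(l[:,1]>80)&(l[:,1]<160)&(l[:,2]>36)&(l[:,2]<52)]
    return len(k),np.percentile(k,[2,50,98],axis=0).round(1).tolist() if len(k) else None
if __name__=='__main__':
    print(readout.sense()['force'],readout.sense()['tcp_pos'])
    for n in ('top','side'): print(n,ext(dict(np.load(n+'0.npz'))),ext(snap(n)))
E
python3 dr.py
```

```text
[ 0.55005616 -1.38232295  4.15790254] [0.47058982 0.2469402  0.13597796]
top (90, [[-8.5, 84.4, 41.0], [-1.3, 103.5, 45.7], [6.5, 119.1, 49.6]]) (176, [[-28.5, 95.6, 37.4], [-0.8, 107.4, 45.2], [26.8, 141.5, 51.3]])
side (257, [[-29.9, 80.2, 36.6], [-6.0, 97.7, 44.4], [22.0, 123.2, 48.8]]) (313, [[-31.9, 100.1, 36.5], [-5.6, 114.0, 44.9], [25.5, 145.5, 49.5]])
```

The drawer is ajar, about 22 mm out. Now I withdraw straight and bring the rod upright.

Emit:
move_arm(
  rows=[
    [0,0,0,0,0,-20,1],
    [0,0,0,0,0,-50,1],
    [0,0,0,0,0,-80,1],
    [6,0,0,-2,6,-95,1],
    [12,0,0,-5,12,-110,1],
    [18,0,0,-8,18,-120,1],
    [24,0,0,-10,24,-127,1],
    [30,0,0,-12,28,-127,1],
    [30,0,0,-12,28,-127,1],
    [30,0,0,-12,28,-127,1],
    [30,0,0,-12,28,-127,1],
  ],
)

```text
t: 7.87
tcp_pos: [0.4307, 0.239, 0.2586]
tool_rot: [0.749, 0.662, -0.0, 0.0]
force: [0.5, -0.3, -1.3]
finger_gap: 0.179
gripper_force: 58.9
```

```bash
cat > tgt.py <<'E'
from h import *
def tgt(P,Q):
    st=readout.sense(); T=st['tcp_pos']; Rt=R.from_quat(st['tool_rot'])
    print('now',T.round(4),Rt.as_quat().round(3),'force',st['force'].round(1))
    print('turn',np.degrees((Rt.inv()*Q).as_rotvec()).round(2),'shift mm',(Rt.inv().apply(np.array(P)-T)*1e3).round(1))
E
python3 - <<'E'
from tgt import *
s=snap('wrist'); p=cloud(s); st=readout.sense(); T=st['tcp_pos']; Rt=R.from_quat(st['tool_rot'])
k=p.reshape(-1,3); k=k[np.isfinite(k).all(1)]; l=Rt.inv().apply(k-T)*1e3
k=l[(abs(l[:,0])<8)&(abs(l[:,1])<8)&(l[:,2]>50)&(l[:,2]<112)]
for z in (55,75,95): a=k[abs(k[:,2]-z)<5]; print(z,a.mean(0).round(1))
print('tip',k[:,2].max())
import dr; print(dr.ext(snap('top')))
Q=R.from_quat([.826,.564,0,0]); tgt([.5213,-.1023,.259],Q); tgt([.5213,-.1023,.1195],Q)
E
```

```text
55 [ 2.5  2.9 56.7]
75 [ 2.7  3.  74.5]
95 [ 2.5  2.9 95.3]
tip 101.6232802916105
(0, None)
now [0.4279 0.2392 0.258 ] [ 0.748  0.663 -0.002 -0.   ] force [-0.1  0.5 -0.6]
turn [-0.11  0.14 14.43] shift mm [-327.7  133.9   -0.6]
now [0.4279 0.2392 0.258 ] [ 0.748  0.663 -0.002 -0.   ] force [-0.1  0.5 -0.6]
turn [-0.11  0.14 14.43] shift mm [-327.4  134.2  138.9]
```

Emit:
move_arm(
  rows=[
    [0,0,1.5,-25,10,0,1],
    [0,0,3,-60,25,0,1],
    [0,0,4.5,-97,40,0,1],
    [0,0,6,-134,55,0,1],
    [0,0,8,-171,70,0,1],
    [0,0,10,-208,85,0,1],
    [0,0,12,-245,100,0,1],
    [0,0,14.4,-282,115,0,1],
    [0,0,14.4,-310,127,0,1],
    [0,0,14.4,-328,134,0,1],
    [0,0,14.4,-328,134,0,1],
    [0,0,14.4,-328,134,0,1],
  ],
)

```text
t: 8.97
tcp_pos: [0.5219, -0.1015, 0.2585]
tool_rot: [0.826, 0.564, -0.001, -0.001]
force: [-0.6, 0.6, -1.7]
finger_gap: 0.18
gripper_force: 58.9
```

Emit:
move_arm(
  rows=[
    [0,0,0,0,0,0,1],
    [0,0,0,0,0,0,1],
    [0,0,0,0,0,0,1],
  ],
)

```text
t: 9.22
tcp_pos: [0.5226, -0.1003, 0.2594]
tool_rot: [0.825, 0.565, -0.0, -0.0]
force: [-0.4, -0.2, -1.7]
finger_gap: 0.175
gripper_force: 58.9
```

```bash
python3 - <<'E'
from tgt import *
s=snap('wrist','w5.png'); p=cloud(s); st=readout.sense(); T=st['tcp_pos']; Rt=R.from_quat(st['tool_rot'])
k=p.reshape(-1,3); k=k[np.isfinite(k).all(1)]; q=k; l=Rt.inv().apply(k-T)*1e3
k=l[(abs(l[:,0])<8)&(abs(l[:,1])<8)&(l[:,2]>50)&(l[:,2]<112)]
for z in (55,75,95): a=k[abs(k[:,2]-z)<5]; print(z,len(a),a.mean(0).round(1))
print('tip',k[:,2].max(), 'tip world', (T+Rt.apply([0,.3,.1035])).round(4))
q=q[(q[:,0]>.49)&(q[:,0]<.57)&(q[:,1]>-.14)&(q[:,1]<-.06)&(q[:,2]>.078)&(q[:,2]<.09)]
r=cv2.minAreaRect(q[:,:2].astype(np.float32)*1000); print(len(q),r,q.min(0),q.max(0))
Q=R.from_quat([.826,.564,0,0]); tgt([.5213,-.1023,.1195],Q)
c=s['img'][120:345,200:500]; cv2.imwrite('pics/w5c.png',cv2.cvtColor(cv2.resize(c,None,fx=2.5,fy=2.5),cv2.COLOR_RGB2BGR))
E
```

```text
55 37 [ 2.8  0.5 57. ]
75 43 [ 2.8  0.6 74.8]
95 37 [ 2.6  0.9 95.1]
tip 102.23659846994332 tip world [ 0.8026 -0.209   0.1559]
1571 ((528.2557373046875, -100.03731536865234), (55.15142059326172, 43.53470993041992), 2.506883382797241) [ 0.50031282 -0.12081911  0.07800982] [ 0.55649938 -0.07734519  0.08740175]
now [ 0.5229 -0.1006  0.2596] [ 0.825  0.565 -0.    -0.   ] force [-0.4  1.3 -0.9]
turn [-0.03  0.    0.16] shift mm [ -2.2  -0.8 140.1]
```

View pics/w5c.png

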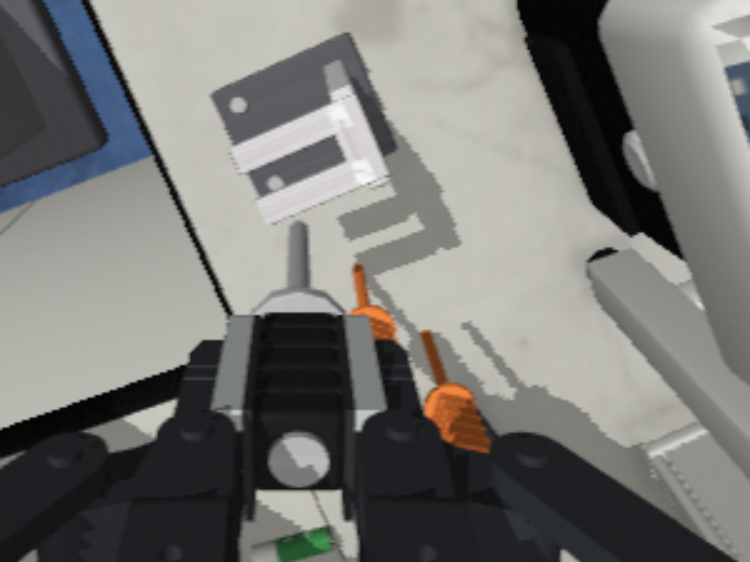

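The crop shows the fork gap open at (300,165) and the rod straight in the jaws with its tip at (300,230). I'll lower into the gap in two stages.

Emit:
move_arm(
  rows=[
    [0,0,0,-1,-1,20,1],
    [0,0,0,-1,-1,50,1],
    [0,0,0,-1,-1,64,1],
    [0,0,0,-1,-1,70,1],
    [0,0,0,-1,-1,76,1],
    [0,0,0,-1,-1,82,1],
    [0,0,0,-1,-1,82,1],
  ],
)

```text
t: 9.85
tcp_pos: [0.5221, -0.1024, 0.1773]
tool_rot: [0.825, 0.564, -0.0, -0.0]
force: [0.6, 0.6, -1.2]
finger_gap: 0.179
gripper_force: 58.9
```

Emit:
move_arm(
  rows=[
    [0,0,0,0,0,15,1],
    [0,0,0,0,0,30,1],
    [0,0,0,0,0,45,1],
    [0,0,0,0,0,52,1],
    [0,0,0,0,0,55,1],
    [0,0,0,0,0,57,1],
    [0,0,0,0,0,57.5,1],
    [0,0,0,0,0,57.5,1],
    [0,0,0,0,0,57.5,1],
  ],
)

```text
t: 10.6
tcp_pos: [0.5226, -0.1028, 0.1208]
tool_rot: [0.826, 0.564, 0.0, 0.001]
force: [-0.5, 0.3, -0.9]
finger_gap: 0.178
gripper_force: 58.9
```

Emit:
move_arm(
  rows=[
    [0,0,0,0,0,0.5,1],
    [0,0,0,0,0,1,1],
    [0,0,0,0,0,1.5,1],
    [0,0,0,0,0,2,1],
    [0,0,0,0,0,2,1],
  ],
)

```text
t: 11.02
tcp_pos: [0.5223, -0.1027, 0.1191]
tool_rot: [0.826, 0.564, 0.0, 0.0]
force: [-1.4, 0.5, 7.0]
finger_gap: 0.177
gripper_force: 60.0
```

Collar contact at 7 N. Now I release and rise.

Emit:
move_arm(
  rows=[
    [0,0,0,0,0,0,0.7],
    [0,0,0,0,0,0,0.5],
    [0,0,0,0,0,0,0.3],
    [0,0,0,0,0,0,0.3],
    [0,0,0,0,0,0,0.3],
    [0,0,0,0,0,0,0.3],
    [0,0,0,0,0,-15,0.3],
    [0,0,0,0,0,-45,0.3],
    [0,0,0,0,0,-85,0.3],
    [0,0,0,0,0,-125,0.3],
    [0,0,0,0,0,-141,0.3],
    [0,0,0,0,0,-141,0.3],
  ],
)

```text
t: 12.02
tcp_pos: [0.5247, -0.1036, 0.2639]
tool_rot: [0.826, 0.564, 0.003, 0.004]
force: [0.3, 0.2, 0.8]
finger_gap: 0.705
gripper_force: 0.0
```

```bash
python3 - <<'E'
from tgt import *
print(readout.sense()['finger_gap'])
s=snap('wrist'); q=cloud(s).reshape(-1,3); q=q[np.isfinite(q).all(1)]; q=q[(q[:,0]>.46)&(q[:,0]<.58)&(q[:,1]>-.16)&(q[:,1]<-.04)]
for lo,hi in ((.078,.0868),(.0868,.095),(.124,.14)):
    k=q[(q[:,2]>lo)&(q[:,2]<hi)]; r=cv2.minAreaRect(k[:,:2].astype(np.float32)*1000); print(lo,len(k),r,k[:,2].mean(),k[:,2].max())
tgt([.47,.30,.26],R.from_quat([.749,.662,0,0]))
E
```

```text
0.7054813337564096
0.078 1232 ((528.2491455078125, -100.35265350341797), (55.09492492675781, 44.28654098510742), 2.765864849090576) 0.08471495008062763 0.08677406027001397
0.0868 129 ((525.5460205078125, -100.17619323730469), (44.9112663269043, 24.38490104675293), 13.634350776672363) 0.0889969662704436 0.09298379067171027
0.124 330 ((523.4550170898438, -102.82516479492188), (16.031368255615234, 15.913729667663574), 68.13689422607422) 0.1290207460633022 0.13261525215344863
now [ 0.5232 -0.103   0.2613] [0.826 0.564 0.001 0.002] force [0.2 0.1 0.3]
turn [  0.31   0.05 -14.23] shift mm [ 3.562e+02 -1.959e+02  2.000e-01]
```

The rod hangs upright and level in the fork. Next I look at the tab.

Emit:
move_arm(
  rows=[
    [0,0,-1.5,25,-12,0,0.3],
    [0,0,-3,60,-28,0,0.3],
    [0,0,-4.5,98,-46,0,0.3],
    [0,0,-6,136,-64,0,0.3],
    [0,0,-8,174,-81,0,0.3],
    [0,0,-10,211,-99,0,0.3],
    [0,0,-12,248,-116,0,0.3],
    [0,0,-14.3,285,-133,0,0.3],
    [0,0,-14.3,310,-145,0,0.3],
    [0,0,-14.3,329,-154,0,0.3],
    [0,0,-14.3,329,-154,0,0.3],
    [0,0,-14.3,329,-154,0,0.3],
  ],
)

```text
t: 13.07
tcp_pos: [0.4967, 0.2605, 0.257]
tool_rot: [0.748, 0.664, -0.002, -0.001]
force: [0.2, 0.0, 0.4]
finger_gap: 0.696
gripper_force: 0.0
```

Emit:
move_arm(
  rows=[
    [0,0,0,0,0,0,0.3],
    [0,0,0,0,0,0,0.3],
    [0,0,0,0,0,0,0.3],
  ],
)

```text
t: 13.32
tcp_pos: [0.4981, 0.2586, 0.2586]
tool_rot: [0.75, 0.662, -0.001, -0.0]
force: [0.1, 0.2, -0.4]
finger_gap: 0.701
gripper_force: 0.0
```

```bash
python3 - <<'E'
from tgt import *
s=snap('wrist','w6.png')
def tab(s,nm):
    P=cloud(s); dark=s['img'].max(2)<90
    q=P[dark&np.isfinite(P).all(2)]; 
    l=R.from_euler('z',6.9,degrees=True).apply(q-np.array([.531,.263,0]))*1e3
    k=l[(abs(l[:,0])<30)&(l[:,1]>85)&(l[:,1]<165)&(l[:,2]>40)&(l[:,2]<50)]
    stem=k[k[:,1]<np.percentile(k[:,1],98)-10]
    print(nm,len(k),'lip end y',np.percentile(k[:,1],98).round(1),'x stem',np.percentile(stem[:,0],[3,50,97]).round(1),'x all',np.percentile(k[:,0],[2,98]).round(1),'z',np.percentile(k[:,2],[10,50,90]).round(1))
tab(s,'wrist'); 
for n in ('top','side'): tab(snap(n),n)
tgt([.55,.38,.1],R.from_quat([.749,.662,0,0]))
E
```

```text
wrist 957 lip end y 143.9 x stem [-24.3  -0.8  24.5] x all [-24.3  24.7] z [44.7 46.2 48.8]Traceback (most recent call last):
  File "<stdin>", line 11, in <module>
  File "<stdin>", line 8, in tab
    return _quantile_unchecked(
        a, q, axis, out, overwrite_input, method, keepdims, weights)
    return _ureduce(a,
                    func=_quantile_ureduce_func,
    ...<5 lines>...
                    overwrite_input=overwrite_input,
                    method=method)
    r = func(a, **kwargs)
    result = _quantile(arr,
                       quantiles=q,
    ...<2 lines>...
                       out=out,
                       weights=wgt)
    slices_having_nans = np.isnan(arr[-1, ...])
                                  ~~~^^^^^^^^^
IndexError: index -1 is out of bounds for axis 0 with size 0
```

View pics/w6.png

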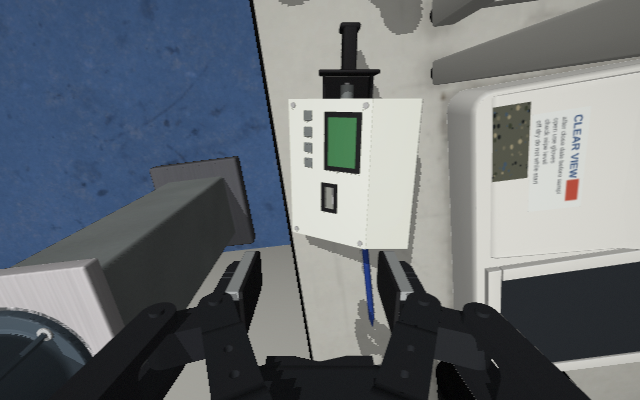

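The picture shows the tab stem at (349,48), its lip at (350,27), and the drawer's dark front plate at (349,75). I'll get the stem's numbers and a second view.

```bash
python3 - <<'E'
from tgt import *
O=np.array([.531,.263,0]); L=R.from_euler('z',-6.9,degrees=True)
for n in ('wrist','side'):
    s=snap(n); P=cloud(s); q=P[np.isfinite(P).all(2)]; l=L.inv().apply(q-O)*1e3
    k=l[(abs(l[:,0])<30)&(l[:,1]>108)&(l[:,1]<134)&(l[:,2]>42)&(l[:,2]<50)]
    print(n,len(k))
    if len(k)>5: print('x',np.percentile(k[:,0],[3,50,97]).round(1),'z',np.median(k[:,2]).round(1))
    k=l[(abs(l[:,0])<30)&(l[:,1]>134)&(l[:,1]<160)&(l[:,2]>35)&(l[:,2]<50)]
    if len(k)>5: print(' lip x',np.percentile(k[:,0],[2,50,98]).round(1),'y',np.percentile(k[:,1],[3,97]).round(1))
W=L.apply([-.0008,.121,0])+O; print(W)
for z in (.11,.035): tgt([W[0],W[1],z],R.from_quat([*(np.array([np.cos(np.radians(83.1/2)),np.sin(np.radians(83.1/2))])),0,0]))
E
```

```text
wrist 411
x [-7.2 -0.6  5.9] z 45.8
 lip x [-10.   -0.9   8.5] y [134.6 144.3]
side 88
x [-10.3  -5.1   3.2] z 45.2
 lip x [-13.3  -6.1   4.1] y [134.9 145.7]
[0.54474235 0.38321975 0.        ]
now [0.4984 0.2591 0.2592] [0.749 0.662 0.    0.   ] force [-0.4  0.3  0.8]
turn [ 0.01 -0.   -0.17] shift mm [128.8  30.7 149.2]
now [0.4984 0.2591 0.2592] [0.749 0.662 0.    0.   ] force [-0.4  0.3  0.8]
turn [ 0.01 -0.   -0.17] shift mm [128.8  30.7 224.2]
```

```bash
python3 - <<'E'
from h import *
for n in ('top0','side0'):
    p=cloud(dict(np.load(n+'.npz'))).reshape(-1,3); p=p[np.isfinite(p).all(1)]
    k=p[(p[:,0]>.42)&(p[:,0]<.64)&(p[:,1]>.41)&(p[:,1]<.62)&(p[:,2]>.02)&(p[:,2]<.3)]
    for y in np.arange(.41,.62,.03):
        a=k[(k[:,1]>=y)&(k[:,1]<y+.03)]
        if len(a): print(n,y.round(2),len(a),a.min(0).round(3),a.max(0).round(3))
s=imaging.snapshot('wrist'); print(manip.__dict__.keys() if hasattr(manip,'__dict__') else '')
E
```

```text
top0 0.41 141 [0.634 0.41  0.026] [0.637 0.421 0.299]
top0 0.47 78 [0.559 0.497 0.022] [0.584 0.5   0.092]
top0 0.5 897 [0.448 0.5   0.02 ] [0.602 0.53  0.134]
top0 0.53 506 [0.448 0.53  0.021] [0.601 0.557 0.133]
top0 0.59 2 [0.639 0.619 0.139] [0.64  0.62  0.142]
side0 0.41 1047 [0.631 0.41  0.02 ] [0.64  0.425 0.3  ]
side0 0.5 1338 [0.446 0.502 0.02 ] [0.592 0.53  0.132]
side0 0.53 1788 [0.445 0.53  0.02 ] [0.592 0.56  0.133]
side0 0.56 205 [0.554 0.56  0.021] [0.582 0.564 0.095]
side0 0.59 3 [0.639 0.617 0.141] [0.639 0.619 0.142]
dict_keys([])
```

Emit:
move_arm(
  rows=[
    [0,0,0,30,8,10,0.3],
    [0,0,0,65,16,30,0.3],
    [0,0,0,100,24,55,0.3],
    [0,0,0,125,31,80,0.3],
    [0,0,0,131,31,110,0.3],
    [0,0,0,131,31,140,0.3],
    [0,0,0,131,31,165,0.3],
    [0,0,0,131,31,185,0.3],
    [0,0,0,131,31,200,0.3],
    [0,0,0,131,31,210,0.3],
    [0,0,0,131,31,215,0.3],
    [0,0,0,131,31,215,0.3],
  ],
)

```text
t: 14.57
tcp_pos: [0.5445, 0.3858, 0.0432]
tool_rot: [0.749, 0.663, -0.001, -0.0]
force: [-0.3, -0.1, -0.3]
finger_gap: 0.701
gripper_force: 0.0
```

Emit:
move_arm(
  rows=[
    [0,0,0,0,0,0,1],
    [0,0,0,0,0,0,1],
    [0,0,0,0,0,0,1],
    [0,0,0,0,0,0,1],
    [0,0,0,0,0,0,1],
    [0,0,0,0,0,0,1],
  ],
  squeeze=40,
)

```text
t: 15.07
tcp_pos: [0.5444, 0.3867, 0.0454]
tool_rot: [0.749, 0.663, 0.0, -0.0]
force: [-3.2, 1.2, 6.5]
finger_gap: 0.15
gripper_force: 41.6
```

Emit:
move_arm(
  rows=[
    [0,0,0,3,0,0,1],
    [0,0,0,7,0,0,1],
    [0,0,0,11,0,0,1],
    [0,0,0,15,0,0,1],
    [0,0,0,19,0,0,1],
    [0,0,0,22,0,0,1],
    [0,0,0,25,0,0,1],
    [0,0,0,26,0,0,1],
    [0,0,0,27,0,0,1],
    [0,0,0,28,0,0,1],
    [0,0,0,28,0,0,1],
  ],
)

```text
t: 15.98
tcp_pos: [0.5476, 0.4128, 0.0454]
tool_rot: [0.749, 0.663, -0.001, 0.0]
force: [-3.7, -3.9, 7.5]
finger_gap: 0.155
gripper_force: 41.9
```

Emit:
move_arm(
  rows=[
    [0,0,0,1,0,0,1],
    [0,0,0,2,0,0,1],
    [0,0,0,3,0,0,1],
    [0,0,0,3,0,0,1],
  ],
)

```text
t: 16.32
tcp_pos: [0.5476, 0.4129, 0.0453]
tool_rot: [0.749, 0.663, -0.004, 0.002]
force: [-3.0, -10.8, 9.4]
finger_gap: 0.155
gripper_force: 42.2
```

The drawer is at its stop: no further travel and the force is rising. I'll relax, open and rise.

Emit:
move_arm(
  rows=[
    [0,0,0,-3,0,0,1],
    [0,0,0,-3,0,0,0.6],
    [0,0,0,-3,0,0,0.3],
    [0,0,0,-3,0,0,0.3],
    [0,0,0,-3,0,0,0.3],
    [0,0,0,-3,0,-10,0.3],
    [0,0,0,-3,0,-40,0.3],
    [0,0,0,-3,0,-80,0.3],
    [0,0,0,-3,0,-120,0.3],
    [0,0,0,-40,-20,-160,0.3],
    [0,0,0,-80,-40,-200,0.3],
    [0,0,0,-120,-60,-200,0.3],
  ],
)

```text
t: 17.32
tcp_pos: [0.4938, 0.332, 0.2387]
tool_rot: [0.748, 0.663, 0.005, 0.002]
force: [1.7, 0.2, 1.5]
finger_gap: 0.702
gripper_force: 0.0
```

Emit:
move_arm(
  rows=[
    [0,0,0,-10,0,0,0.3],
    [0,0,0,-10,0,0,0.3],
    [0,0,0,-10,0,0,0.3],
    [0,0,0,-10,0,0,0.3],
  ],
)

```text
t: 17.65
tcp_pos: [0.4912, 0.3217, 0.2335]
tool_rot: [0.749, 0.663, 0.0, -0.0]
force: [0.6, 0.5, -0.4]
finger_gap: 0.699
gripper_force: 0.0
```

```bash
python3 - <<'E'
from tgt import *
O=np.array([.531,.263,0]); L=R.from_euler('z',-6.9,degrees=True)
s=snap('wrist','w7.png'); P=cloud(s); q=P[np.isfinite(P).all(2)]; l=L.inv().apply(q-O)*1e3
k=l[(abs(l[:,0])<15)&(l[:,1]>134)&(l[:,1]<190)&(l[:,2]>35)&(l[:,2]<50)]; print('lip end',np.percentile(k[:,1],97),l[(l[:,2]>89.5)&(l[:,2]<95)&(abs(l[:,0]-35)<20)&(abs(l[:,1])<90)][:,1].max())
print(readout.sense()['t'],readout.sense()['finger_gap'],readout.sense()['tcp_pos'])
s=snap('side','side9.png')
q=cloud(s).reshape(-1,3); q=q[np.isfinite(q).all(1)]; k=q[(q[:,0]>.46)&(q[:,0]<.58)&(q[:,1]>-.14)&(q[:,1]<-.06)&(q[:,2]>.12)]; print('rod top',k.mean(0),k[:,2].max())
E
```

```text
lip end 169.67010505081313 75.24996559218526
17.7 0.7006732810750351 [0.49114087 0.32180902 0.23319127]
rod top [ 0.51894041 -0.09847423  0.12600709] 0.13127486254728268
```

View pics/side9.png

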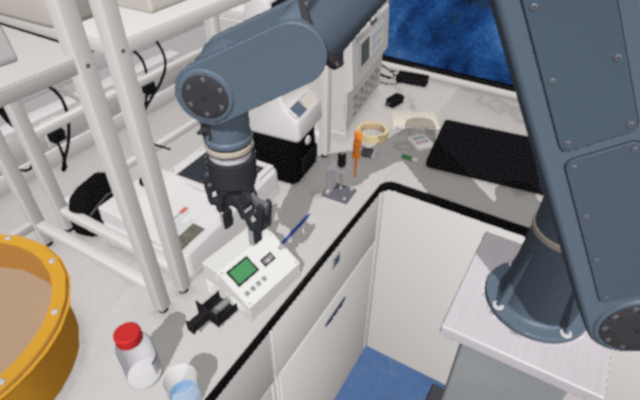

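The picture shows the drawer well out with its tab at (200,320), the rod standing in the fork at (342,165), and the pen where it was. One last drawer check against the shut pictures before handing in.

```bash
python3 - <<'E'
from h import *
O=np.array([.531,.263,0]); L=R.from_euler('z',-6.9,degrees=True)
def lip(s):
    P=cloud(s); q=P[np.isfinite(P).all(2)]; l=L.inv().apply(q-O)*1e3
    k=l[(abs(l[:,0])<18)&(l[:,1]>85)&(l[:,1]<185)&(l[:,2]>36)&(l[:,2]<50)]; return np.percentile(k[:,1],[97,99,100]).round(1) if len(k) else 0
for n in ('top','side'): print(n,lip(dict(np.load(n+'0.npz'))),lip(snap(n)))
print('wrist',lip(dict(np.load('w3.npz'))),lip(snap('wrist')))
E
```

```text
top [117.6 118.3 119.2] [123.7 123.8 123.8]
side [122.1 122.8 123.3] [171.2 171.4 171.9]
wrist [119.9 120.2 120.8] [169.9 170.9 171. ]
```

```bash
python3 -c "
from station import order
print(order.sign_off())"
```

```text
the job is handed in; nothing more can be done
None
```

The job is handed in: the rod pressed the hidden tab and the drawer sprang ajar. The rod is back upright in the fork, and the drawer is pulled to its stop, about 50 mm out. The pen and battery were left alone, and the arm finished at about 18 s of the 61 s allowed.

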